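# Clamp a separation column in its mount with a U-bolt

### The job

Lay the long steel column into the two V cradles of the mount, roughly centred. Then take the U-bolt from its parking block and pass both its legs down around the column's tube and through the two holes of the block underneath, gently feeling along the tube for the holes rather than forcing it, and press it fully home until its bow rests on the tube. Leave everything else where it is.

Things in the scene. Friction and masses are not known exactly. Their poses are not given: they have to be found in the camera images.
- column: The long one of two alike steel columns: tube 9.6 mm in diameter (bare for 63 mm either side of the middle) with a hexagonal end 21 mm long, 16 mm wide at each end; 174 mm long, about 0.11 kg. It lies on the worktop. Its y axis runs along the tube; origin at mid-length, 7.4 mm below the tube's axis at the start.
- column_mid (a point): The point on the column's tube axis at mid-length.
- ubolt: U-bolt, 72 mm tall, 0.09 kg: two steel legs 6 mm thick, 19 mm apart between centres along its x (13 mm clear between them), tips tapered over 2 mm to 4.2 mm; the inside top of the bow is 38.5 mm above the tips. Origin midway between the leg tips, z up. A half turn makes no difference. It stands upright in its parking block, legs 20 mm deep.
- ubolt_grip (a point): Centre of the white rectangular grip on the U-bolt's bow, 56 mm above the leg tips: 30 mm along x, 12 mm along y, reaching from 40 to 72 mm above the tips. When home its underside is only 1.5 mm above the tube, so hold it by its upper 28 mm.
- stand: Grey plastic parking block fixed to the worktop, 60 (x) by 50 (y) by 36 mm tall, on a 4 mm foot 68 by 58 mm, with two loose blind holes 20 mm deep, 19 mm apart along x. Origin at the centre of its underside, z up.
- mount: Grey mount fixed to the worktop: base plate 64 (x) by 124 (y) by 8 mm; origin at the centre of its underside, z up. A V cradle, 10 mm thick, stands at y = -43 and at +43 mm, tops 55 mm above the worktop. With the U-bolt home its leg tips are 16.3 mm above this origin. Over 40 N on the U-bolt, or 70 N of column on mount, is forcing.
- cradle_mid (a point): Midway between the two V cradles, 50 mm above the mount's origin, where the tube's axis runs (along the mount's y) when it lies in the cradles.
- rail_zero (a point): Zero end of the hole block's travel, at x = 0, y = -14, z = 34 mm of the mount. The steel block's flat top is at this height; its two chamfered holes (8.5 (x) by 7.6 mm (y), 26 deep, at mount x = -9.5 and +9.5) lie 3 to 25 mm from here towards +y of the mount: fixed per run, not measured, feel for them. From 6 mm down sprung balls resist with 5 to 15 N in all.
- short_column: Bystander: a shorter steel column, 124 mm long, of the same look. Not to be used or moved.
- seal_jar: Bystander: small jar, 44 mm wide, 42 mm tall. Origin at the centre of its underside.
- beaker: Bystander: small beaker, 51 mm wide, 59 mm tall.
- marker: Bystander: marker pen lying, 128 mm.
- bottle_250: Bystander: capped bottle, 70 mm wide, 143 mm tall.
- tape: Bystander: roll of tape lying flat, 67 mm wide, 19 mm tall.

How it is judged:
By the outcome, as a careful person would: the job done as asked, in the order asked, and still so for the second after the job is handed in, with the robot touching nothing.
It also fails if it takes over 69 s, if anything falls off the work surface, if the arm or the gripper's body presses on something with over 40 N, if the wrist force passes 120 N, or if a joint passes its speed limit or range.

### The arm

A 6-joint arm with a two-finger parallel gripper is mounted at the origin on a cart in front of the work surface, level with it; the furniture and walls round the work are solid. World frame = base frame: x ahead of the robot, y to its left, z up, the work surface at z = 0. Lengths are in m, angles in degrees, forces in N, time in s.
With the tool pointing down it reaches from about 0.3 to 0.75 m from the base axis. Payload 8.5 kg.
Tool frame: the origin (TCP) lies on the centre line of the jaws, within the pads' length; the fingertips stand 25 mm ahead of it and the grasp point (between the pads) lies 6 mm ahead of it; z points along the fingers, y is the line along which they close (so a half turn about z gives the same grasp; the last joint's range is limited). The gripper opens to 85 mm and grips with 20 to 120 N. Pads are 22 mm wide; open, the fingers measure 114 mm over their backs; the gripper's body (76 mm by 85 mm) begins 54 mm behind the grasp point. The pads swing forward as they close: fully open they stand 13 mm farther back than shut.
Start: joints at [-88.367, 21.807, 74.336, -0, 83.858, -12.336], TCP at [0.133, -0.534, 0.256] pointing down, gripper open.
Joint ranges: [-178.18, 178.18], [-50.72, 133.34], [12.68, 142.11], [-81.47, 261.47], [9.98, 163.14], [-165.26, 165.26]. Speed limits (degrees/s): [136.94, 136.94, 180, 180, 180, 180].

### API

Orientations are given as a 3x3 rotation matrix whose columns are the frame's x, y, z axes.
In Python, from rig import telemetry, optics, env gives the robot as it stands.
- The arm moves only by the tool send_rows, never from a script. Its argument "deltas" is a list that holds one entry, the list of rows, each a list of 7 numbers: the shift along the tool's x, y, z in m, then the turn, a rotation vector about the tool's x, y, z in rad, then the opening, from -1 (shut) to 1 (fully open), so that 0 is half open. In form: [[[x, y, z, ax, ay, az, grip], ...]]. A call has 1 to 12 rows; each row shifts and turns the commanded pose from where the row before left it, along the tool's axes as they then stand; what a row does not reach is not made up. A row lasts 1/8 s, in which the tool goes at most 62.5 mm and 10.7 degrees, less where a joint would pass 70% of its speed; a pose out of reach is approached as far as the arm can. A call is refused whole if a number of a shift passes 0.0625 or a number of a turn 0.188, either way. A call with a gripper value outside its range is refused whole. The fingers move at their own pace and stop on an object; "squeeze" is the grip in N (left out, the last holds). Time passes only in rows, so rows that do not move let the fingers close. It gives the time, the measured TCP pose, the force, the opening and the grip force at its end, in the units of the state.
- telemetry.observe(): the state, without advancing time (a new reading comes with each control period).
- optics.get_image(name): name is "scene" or "top" or "wrist"; returns a dict with "image" (384x512x3 uint8, red, green, blue), "range_z" (384x512 float32, m along the optical axis (not along the pixel's ray), 0 where there is no reading), "K" (3x3 intrinsics, pixels), "rvec" (rotation vector, rad) and "tvec" (3), from world to camera coordinates, as OpenCV has them; the wrist camera has in their place "hand_eye" (4x4, takes a point from camera to tool coordinates, whose origin is the TCP and whose axes are the flange's). Camera axes: x right, y down, z forward; pixel columns grow to the right and rows downward; lengths in m; the calibration is good to about 2 mm. A picture is of the moment at which its call begins: read the wrist's pose just before it.
- env.close_job(): hands the job in; it is judged then, once.
The state is a dict: "time_s": time; "q": joint angles; "qvel": joint speeds; "joint_efforts": joint torques, N m; "position": TCP position; "tool_rot": TCP orientation; "ft_force": force on the tool from outside, world axes, zero at the start; "wrist_torque": the same for the moment, N m; "grip_width": finger opening in m; "gripper_force": force on a finger pad.
Only numpy, scipy, OpenCV 4.12 (cv2) and the standard library are available. Lean on these libraries where they do the work, as an engineer would, in place of code of your own. Each camera call takes 0.05 s, during which the arm holds its last target. There are 200 camera calls.

## Working session

There is one attempt and no reset: what is moved stays moved. The work goes in short steps, Python scripts to look and compute and a tool call to move; the robot and the scene stay as the last step left them, time stands still between calls to the robot, and variables do not carry over. Pictures are saved under pics/ and viewed, at most 13 in all, crops included, and the job is handed in when it is done.

Besides the shell and the picture viewer there is one more tool, called as name([rows], argument=value, ...), one row to a line, values as JSON. send_rows: Moves the arm, as the interface text tells. Its arguments: {"type":"object","properties":{"deltas":{"type":"array"},"squeeze":{"type":"number"}},"required":["deltas"]}

```bash
ls; mkdir -p pics; cat > h.py <<'E'
import numpy as np, cv2
from rig import telemetry, optics, env
def grab(name):
    s=telemetry.observe(); d=optics.get_image(name)
    if name=="wrist":
        T=np.eye(4);T[:3,:3]=np.array(s["tool_rot"]);T[:3,3]=s["position"]
        M=T@np.array(d["hand_eye"])
    else:
        R=cv2.Rodrigues(np.array(d["rvec"],float))[0];M=np.eye(4);M[:3,:3]=R.T;M[:3,3]=-R.T@np.array(d["tvec"],float).ravel()
    d["M"]=M; return d
def cloud(d):
    z=d["range_z"];K=np.array(d["K"]);v,u=np.mgrid[:384,:512]
    P=np.stack([(u-K[0,2])/K[0,0]*z,(v-K[1,2])/K[1,1]*z,z],-1)
    W=P@d["M"][:3,:3].T+d["M"][:3,3]; W[z==0]=np.nan; return W
def save(n,im,s=1.5,crop=None):
    if crop: u0,v0,u1,v1=crop; im=im[v0:v1,u0:u1]
    cv2.imwrite("pics/"+n+".png",cv2.resize(im,None,fx=s,fy=s,interpolation=cv2.INTER_CUBIC)[:,:,::-1])
E
python3 - <<'E'
from h import *
for n in("top","scene"):
    d=grab(n);W=cloud(d);np.savez("pics/"+n,im=d["image"],W=W,M=d["M"],K=d["K"]);save(n,d["image"]);print(n,d["M"].round(3).tolist())
s=telemetry.observe();print(s)
E
```

```text
pics
top [[0.028, -0.996, 0.085, 0.431], [-1.0, -0.028, -0.003, 0.051], [0.006, -0.085, -0.996, 1.141], [0.0, 0.0, 0.0, 1.0]]
scene [[-0.883, -0.274, 0.382, 0.048], [-0.47, 0.477, -0.743, 0.987], [0.022, -0.835, -0.55, 0.767], [0.0, 0.0, 0.0, 1.0]]
{'time_s': 0.1, 'q': array([-8.83651849e+01,  2.18392808e+01,  7.43788805e+01, -1.06258334e-03,
        8.38587252e+01, -1.23339141e+01]), 'qvel': array([-0.03164331, -0.16189253, -0.12472194,  0.00703627, -0.02805401,
        0.07387591]), 'joint_efforts': array([ 2.34093197e-03, -4.49222410e+01, -2.31659460e+01, -2.48136857e-04,
        3.62121747e-03, -6.80810246e-06]), 'position': array([ 0.13277001, -0.53350061,  0.25576235]), 'tool_rot': array([[ 9.70427143e-01,  2.41394193e-01, -5.67153759e-05],
       [ 2.41394050e-01, -9.70426254e-01,  1.34084955e-03],
       [ 2.68635205e-04, -1.31488755e-03, -9.99999099e-01]]), 'ft_force': array([-0.21922866,  0.2187739 , -0.39771245]), 'wrist_torque': array([-0.00643725,  0.01265455, -0.03929164]), 'gripper_force': 0.0, 'grip_width': 0.0851914078257544}
```

View pics/top.png

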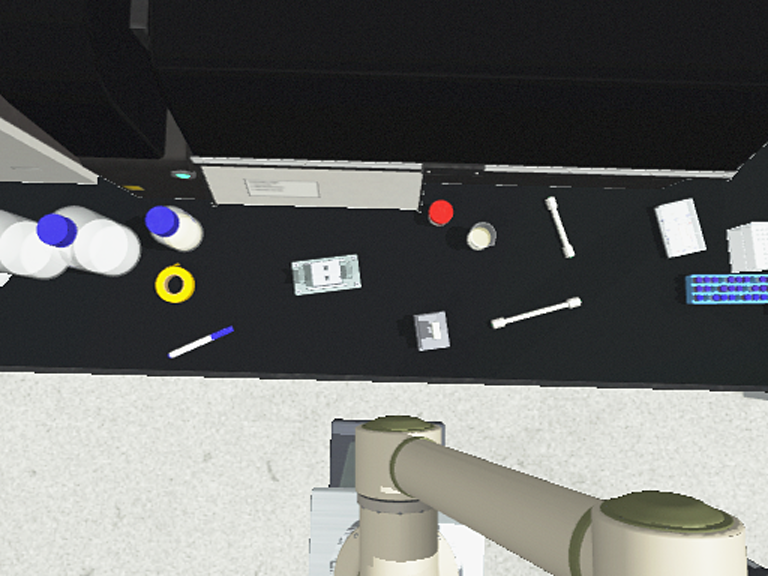

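View pics/scene.png

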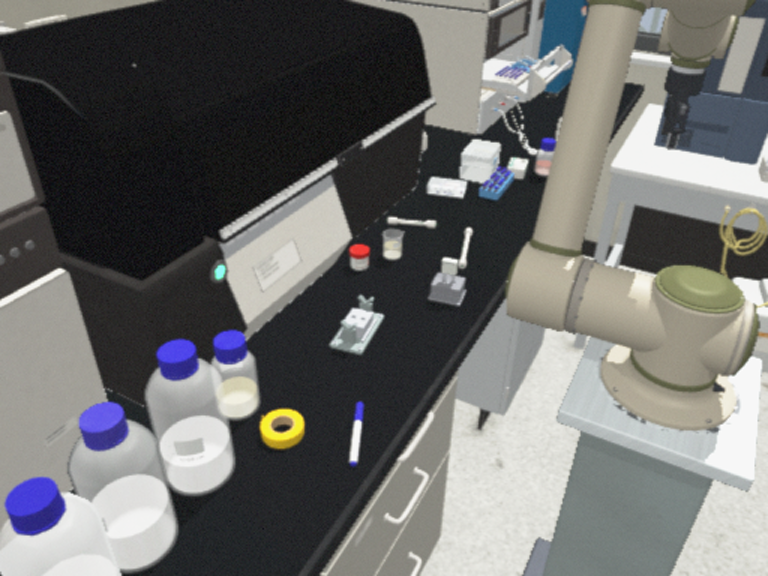

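The top view shows the mount at (326,274), the long column running from (497,323) to (575,303), the stand with the U-bolt at (432,330) and the short column at (560,228). These are in the 1.5x picture.

```bash
python3 - <<'E'
from h import *
D=np.load("pics/top.npz");W=D["W"]
def region(u0,v0,u1,v1,zlo,zhi):
    a=[int(x/1.5) for x in(u0,v0,u1,v1)]
    P=W[a[1]:a[3],a[0]:a[2]].reshape(-1,3);return P[(P[:,2]>zlo)&(P[:,2]<zhi)]
def rect(n,P):
    r=cv2.minAreaRect(P[:,:2].astype(np.float32)*1000);print(n,len(P),"c",np.round(r[0],1),"sz",np.round(r[1],1),"ang",round(r[2],1),"z",np.percentile(P[:,2],[5,50,95]).round(4))
    c=P[:,:2].mean(0);v=np.linalg.svd(P[:,:2]-c,full_matrices=False)[2][0];print("  mean",c.round(4),"dir",np.degrees(np.arctan2(v[1],v[0])).round(1))
rect("col",region(480,285,595,340,.006,.03))
rect("short",region(535,190,590,265,.006,.03))
rect("mountplate",region(280,240,375,305,.004,.012))
rect("mountall",region(280,240,375,305,.004,.08))
rect("mount>28",region(280,240,375,305,.028,.08))
rect("mount>45",region(280,240,375,305,.045,.08))
rect("stand",region(400,300,465,362,.025,.045))
rect("grip",region(400,300,465,362,.07,.12))
rect("table",region(480,345,600,365,-.05,.05))
E
```

```text
col 252 c [ 486.9 -253.4] sz [ 95.6 206. ] ang 1.6 z [0.0068 0.0118 0.0167]
  mean [ 0.4862 -0.2498] dir -73.8
short 194 c [ 654.3 -289.8] sz [ 62.  122.5] ang 88.9 z [0.0072 0.0119 0.0167]
  mean [ 0.6496 -0.2951] dir -160.7
mountplate 561 c [551.4 144.6] sz [178.1 117.7] ang 89.8 z [0.0044 0.0077 0.0111]
  mean [0.5462 0.1413] dir -84.9
mountall 1028 c [551.4 144.6] sz [178.1 117.7] ang 89.8 z [0.0048 0.0108 0.0489]
  mean [0.5459 0.1415] dir -84.0
mount>28 366 c [546.7 142.9] sz [41.7 95.9] ang 8.3 z [0.0301 0.0347 0.0528]
  mean [0.5467 0.1421] dir -80.9
mount>45 66 c [546.9 143. ] sz [28.3 95.8] ang 8.8 z [0.0462 0.0515 0.0558]
  mean [0.547  0.1417] dir -80.6
stand 344 c [447.1 -57.6] sz [59.6 50.1] ang 9.7 z [0.0323 0.0359 0.0392]
  mean [ 0.4465 -0.0566] dir -174.1
grip 57 c [447.4 -57.4] sz [28.9 12.4] ang 10.3 z [0.0818 0.0878 0.0901]
  mean [ 0.4467 -0.0572] dir -170.4
table 1033 c [ 408.5 -261.7] sz [ 33.8 225.2] ang 1.6 z [-0.0034  0.0001  0.0038]
  mean [ 0.4085 -0.261 ] dir -88.4
```

```bash
cat > plan.py <<'E'
# python3 plan.py x y z yawy_deg n grip : rows from measured pose to target (tool down)
import sys,json; from h import *
from scipy.spatial.transform import Rotation as Ro
x,y,z,a,n,g=map(float,sys.argv[1:7]);n=int(n);a=np.radians(a)
s=telemetry.observe();p=np.array(s["position"]);R=Ro.from_matrix(s["tool_rot"])
ty=np.array([np.cos(a),np.sin(a),0]);tz=np.array([0,0,-1.]);G=Ro.from_matrix(np.c_[np.cross(ty,tz),ty,tz])
w=(R.inv()*G).as_rotvec()/n; d=(np.array([x,y,z])-p)/n
rows=[]
for i in range(n):
    t=R.as_matrix().T@d; rows.append([*np.round(t,4),*np.round(w,4),g]); R=R*Ro.from_rotvec(np.round(w,4))
print("t",round(s["time_s"],2),p.round(4),np.round(s["ft_force"],1),"yaw",np.degrees(np.arctan2(s["tool_rot"][1][1],s["tool_rot"][0][1])).round(2)); print(json.dumps([[[float(v) for v in r] for r in rows]]).replace(" ",""))
E
python3 plan.py .486 -.252 .17 16.2 12 1
```

```text
t 0.1 [ 0.1328 -0.5335  0.2558] [-0.2  0.2 -0.4] yaw -76.03
[[[0.0342,-0.0156,0.0072,-0.0001,-0.0001,-0.1341,1.0],[0.036,-0.0109,0.0072,-0.0001,-0.0001,-0.1341,1.0],[0.0372,-0.006,0.0072,-0.0001,-0.0001,-0.1341,1.0],[0.0376,-0.001,0.0072,-0.0001,-0.0001,-0.1341,1.0],[0.0374,0.004,0.0072,-0.0001,-0.0001,-0.1341,1.0],[0.0365,0.009,0.0072,-0.0001,-0.0001,-0.1341,1.0],[0.035,0.0138,0.0072,-0.0001,-0.0001,-0.1341,1.0],[0.0329,0.0184,0.0072,-0.0001,-0.0001,-0.1341,1.0],[0.0301,0.0226,0.0072,-0.0001,-0.0001,-0.1341,1.0],[0.0268,0.0264,0.0072,-0.0001,-0.0001,-0.1341,1.0],[0.023,0.0298,0.0072,-0.0001,-0.0001,-0.1341,1.0],[0.0189,0.0326,0.0072,-0.0001,-0.0001,-0.1341,1.0]]]
```

send_rows([
  [[0.034, -0.0156, 0.007, 0, 0, -0.134, 0], [0.036, -0.011, 0.007, 0, 0, -0.134, 0], [0.037, -0.006, 0.007, 0, 0, -0.134, 0], [0.0375, -0.001, 0.007, 0, 0, -0.134, 0], [0.0375, 0.004, 0.007, 0, 0, -0.134, 0], [0.0365, 0.009, 0.007, 0, 0, -0.134, 0], [0.035, 0.014, 0.007, 0, 0, -0.134, 0], [0.033, 0.0185, 0.007, 0, 0, -0.134, 0], [0.03, 0.0225, 0.007, 0, 0, -0.134, 0], [0.027, 0.0265, 0.007, 0, 0, -0.134, 0], [0.023, 0.03, 0.007, 0, 0, -0.134, 0], [0.019, 0.0325, 0.007, 0, 0, -0.134, 0]],
], squeeze=40)

```text
time_s: 1.6
position: [0.487, -0.2515, 0.1718]
tool_rot: [[-0.282, 0.96, -0.0], [0.96, 0.282, 0.0], [0.0, -0.0, -1.0]]
ft_force: [-0.1, -0.1, -0.2]
grip_width: 0.0428
gripper_force: 0.0
```

```bash
python3 - <<'E'
from h import *
s=telemetry.observe();print(s["position"],s["qvel"].round(1),s["q"].round(1),s["grip_width"])
d=grab("wrist");W=cloud(d);save("w1",d["image"],1)
m=(W[...,2]>.004)&(W[...,2]<.022)
P=W[m];P=P[np.hypot(P[:,0]-.486,P[:,1]+.25)<.1]
c=P[:,:2].mean(0);v=np.linalg.svd(P[:,:2]-c,full_matrices=False)[2][0];t=(P[:,:2]-c)@v
r=cv2.minAreaRect(P[:,:2].astype(np.float32)*1000);print(len(P),r,c,np.degrees(np.arctan2(v[1],v[0])),t.min(),t.max(),c+v*(t.min()+t.max())/2,np.percentile(P[:,2],[50,98]))
E
python3 plan.py .486 -.252 .0275 16.2 4 0
```

```text
[ 0.48700203 -0.25151623  0.17181832] [ 32.1  13.9 -13.8   0.1  -0.3 -29.1] [-39.7  26.   82.5  -0.   71.6 -56. ] 0.042816997370741
1725 ((486.8797302246094, -249.15176391601562), (16.138986587524414, 170.6282501220703), 16.877405166625977) [ 0.48494939 -0.24271146] -73.17115821196725 -0.07858927806269027 0.09204334619736065 [ 0.48689695 -0.2491504 ] [0.0102812  0.01423936]
t 1.65 [ 0.4891 -0.2488  0.1709] [-0.1  3.2 -2. ] yaw 16.8
[[[-0.0006,-0.001,0.0358,0.0001,-0.0006,0.0026,0.0],[-0.0006,-0.001,0.0358,0.0001,-0.0006,0.0026,0.0],[-0.0006,-0.001,0.0358,0.0001,-0.0006,0.0026,0.0],[-0.0006,-0.001,0.0358,0.0001,-0.0006,0.0026,0.0]]]
```

View pics/w1.png

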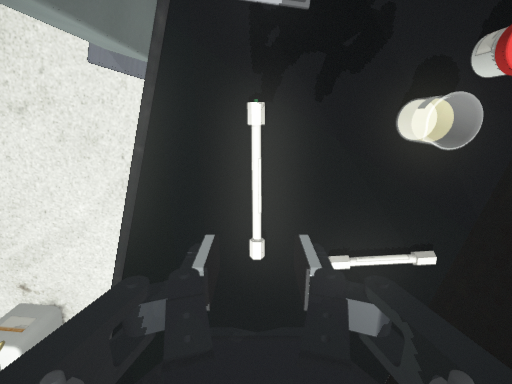

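send_rows([
  [[0, -0.001, 0.035, 0, 0, 0, 0], [0, -0.001, 0.035, 0, 0, 0, 0], [0, 0, 0.035, 0, 0, 0, 0], [0, 0, 0.02, 0, 0, 0, 0], [0, 0, 0.01, 0, 0, 0, 0], [0, 0, 0, 0, 0, 0, 0], [0, 0, 0, 0, 0, 0, 0]],
])

```text
time_s: 2.52
position: [0.4846, -0.2533, 0.0381]
tool_rot: [[-0.277, 0.961, 0.001], [0.961, 0.277, -0.001], [-0.001, 0.001, -1.0]]
ft_force: [0.3, 1.2, 0.3]
grip_width: 0.0428
gripper_force: 0.0
```

```bash
python3 plan.py .487 -.249 .0275 16.8 1 0
python3 - <<'E'
from h import *
d=grab("wrist");W=cloud(d)
m=(W[...,2]>.004)&(W[...,2]<.022)
P=W[m];P=P[np.hypot(P[:,0]-.486,P[:,1]+.25)<.1]
c=P[:,:2].mean(0);v=np.array([np.cos(np.radians(-73.2)),np.sin(np.radians(-73.2))]);nn=np.array([-v[1],v[0]])
print(len(P),P[:,2].max(),"across med",np.median((P[:,:2]-[.487,-.249])@nn),np.ptp((P[:,:2]-[.487,-.249])@v))
E
```

```text
t 2.52 [ 0.4846 -0.2533  0.0381] [0.3 1.2 0.3] yaw 16.1
[[[0.0035,0.0035,0.0106,0.0008,0.0012,-0.0123,0.0]]]
5135 0.02199781599433079 across med -0.00042979739702816923 0.153071188144962
```

send_rows([
  [[0.0035, 0.003, 0.0055, 0, 0, -0.012, 0], [0, 0, 0.005, 0, 0, 0, 0], [0, 0, 0, 0, 0, 0, -1], [0, 0, 0, 0, 0, 0, -1], [0, 0, 0, 0, 0, 0, -1], [0, 0, 0, 0, 0, 0, -1], [0, 0, 0, 0, 0, 0, -1]],
], squeeze=60)

```text
time_s: 3.45
position: [0.4862, -0.2489, 0.027]
tool_rot: [[-0.289, 0.957, 0.0], [0.957, 0.289, -0.0], [-0.0, 0.0, -1.0]]
ft_force: [-0.5, 0.2, 1.7]
grip_width: 0.0066
gripper_force: 58.8
```

send_rows([
  [[0, 0, -0.02, 0, 0, 0, -1], [0, 0, -0.04, 0, 0, 0, -1], [0, 0, -0.05, 0, 0, 0, -1], [0, 0, -0.03, 0, 0, 0, -1], [0, 0, 0, 0, 0, 0, -1], [0, 0, 0, 0, 0, 0, -1]],
])

```text
time_s: 4.2
position: [0.4857, -0.2485, 0.1656]
tool_rot: [[-0.289, 0.957, -0.002], [0.957, 0.289, 0.001], [0.002, -0.001, -1.0]]
ft_force: [-0.6, 1.3, -0.7]
grip_width: 0.0067
gripper_force: 58.7
```

```bash
python3 - <<'E'
from h import *
s=telemetry.observe();print(s["grip_width"],s["gripper_force"],s["ft_force"])
d=grab("wrist");W=cloud(d);save("w2",d["image"],1)
R=np.array(s["tool_rot"]);T=(W-s["position"])@R
m=(abs(T[...,1])<.012)&(T[...,2]>.0)&(T[...,2]<.045)&(abs(T[...,0])>.016)&(abs(T[...,0])<.12)
P=T[m];print(len(P),P.min(0),P.max(0))
for lo in np.arange(-.1,.1,.01):
    Q=P[(P[:,0]>lo)&(P[:,0]<lo+.01)]
    if len(Q)>3: print(lo.round(3),len(Q),np.percentile(Q[:,1],[2,50,98]).round(4),np.percentile(Q[:,2],[2,50]).round(4))
E
python3 plan.py .547 .142 .15 9 11 -1
```

```text
0.006712419073143181 58.71347486972809 [-0.57507904  1.28389521 -0.70657248]
4047 [-0.05323891 -0.0079432   0.01184907] [0.08515436 0.00909036 0.02265628]
-0.06 27 [-0.0039  0.0004  0.0053] [0.0163 0.0177]
-0.05 222 [-0.0038  0.0007  0.0052] [0.0155 0.0171]
-0.04 209 [-0.0038  0.0009  0.005 ] [0.0156 0.0169]
-0.03 208 [-0.0031  0.0004  0.0044] [0.0155 0.0168]
-0.02 75 [-0.0025  0.0009  0.0037] [0.0152 0.0165]
0.01 123 [-0.004   0.0003  0.0051] [0.0151 0.0168]
0.02 341 [-0.0039  0.0008  0.0056] [0.0153 0.0169]
0.03 340 [-0.0038  0.0003  0.0049] [0.0154 0.0172]
0.04 353 [-0.0038  0.0008  0.0049] [0.0153 0.017 ]
0.05 399 [-0.0042  0.0008  0.0053] [0.0154 0.0171]
0.06 693 [-0.0075  0.0007  0.0086] [0.0127 0.0144]
0.07 823 [-0.0078  0.0007  0.0088] [0.0126 0.0143]
0.08 234 [-0.0074  0.0007  0.0084] [0.0125 0.0152]
t 4.25 [ 0.4856 -0.2484  0.1653] [ 1.1 -0.3 -1.6] yaw 16.78
[[[0.0324,0.0156,0.0014,-0.0002,-0.0002,0.0123,-1.0],[0.0326,0.0152,0.0014,-0.0002,-0.0002,0.0123,-1.0],[0.0327,0.0148,0.0014,-0.0002,-0.0002,0.0123,-1.0],[0.0329,0.0144,0.0014,-0.0002,-0.0002,0.0123,-1.0],[0.0331,0.014,0.0014,-0.0002,-0.0002,0.0123,-1.0],[0.0333,0.0136,0.0014,-0.0002,-0.0002,0.0123,-1.0],[0.0334,0.0132,0.0014,-0.0002,-0.0002,0.0123,-1.0],[0.0336,0.0127,0.0014,-0.0002,-0.0002,0.0123,-1.0],[0.0337,0.0123,0.0014,-0.0002,-0.0002,0.0123,-1.0],[0.0339,0.0119,0.0014,-0.0002,-0.0002,0.0123,-1.0],[0.034,0.0115,0.0014,-0.0002,-0.0002,0.0123,-1.0]]]
```

View pics/w2.png

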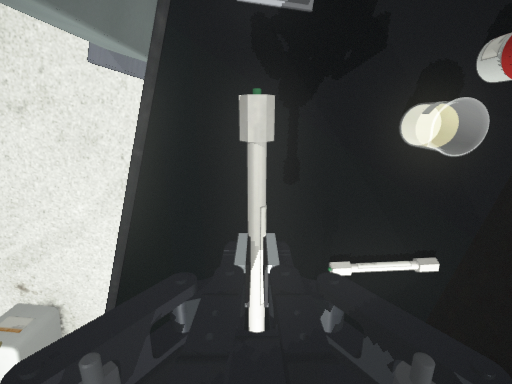

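send_rows([
  [[0.02, 0.009, 0, 0, 0, 0.01, -1], [0.036, 0.017, 0, 0, 0, 0.015, -1], [0.036, 0.017, 0, 0, 0, 0.015, -1], [0.037, 0.016, 0, 0, 0, 0.015, -1], [0.037, 0.016, 0, 0, 0, 0.015, -1], [0.037, 0.015, 0, 0, 0, 0.015, -1], [0.037, 0.015, 0, 0, 0, 0.015, -1], [0.037, 0.014, 0, 0, 0, 0.015, -1], [0.02, 0.007, 0, 0, 0, 0.015, -1], [0, 0, 0, 0, 0, 0.006, -1], [0, 0, 0, 0, 0, 0, -1]],
])

```text
time_s: 5.62
position: [0.5384, 0.0691, 0.166]
tool_rot: [[-0.156, 0.988, -0.002], [0.988, 0.156, -0.0], [0.0, -0.002, -1.0]]
ft_force: [0.4, 0.0, -0.4]
grip_width: 0.0069
gripper_force: 58.7
```

```bash
python3 - <<'E'
from h import *
s=telemetry.observe();print(s["time_s"],s["position"],s["qvel"].round(1))
d=grab("wrist");W=cloud(d);save("w3",d["image"],1.5);np.savez("pics/w3",W=W,im=d["image"],M=d["M"],K=d["K"])
def rect(n,m):
    P=W[m&(abs(W[...,0]-.547)<.08)&(abs(W[...,1]-.143)<.1)]
    if len(P)<5: print(n,len(P));return
    r=cv2.minAreaRect(P[:,:2].astype(np.float32)*1000);print(n,len(P),np.round(r[0],1),np.round(r[1],1),round(r[2],1),P[:,2].min().round(4),P[:,2].max().round(4))
Z=W[...,2]
rect("plate",(Z>.004)&(Z<.012));rect("blk",(Z>.028)&(Z<.04));rect("crad",(Z>.045)&(Z<.06))
E
```

```text
5.625 [0.53838147 0.06906278 0.16602579] [-0.6 -0.4 -0.2  0.1  0.2 -0. ]
plate 3304 [548.1 144.3] [ 64.  123.5] 8.7 0.004 0.012
blk 2072 [548.2 144.9] [41.8 78.5] 8.8 0.028 0.0397
crad 725 [548.4 144.8] [29.4 96.1] 9.3 0.045 0.0551
```

View pics/w3.png

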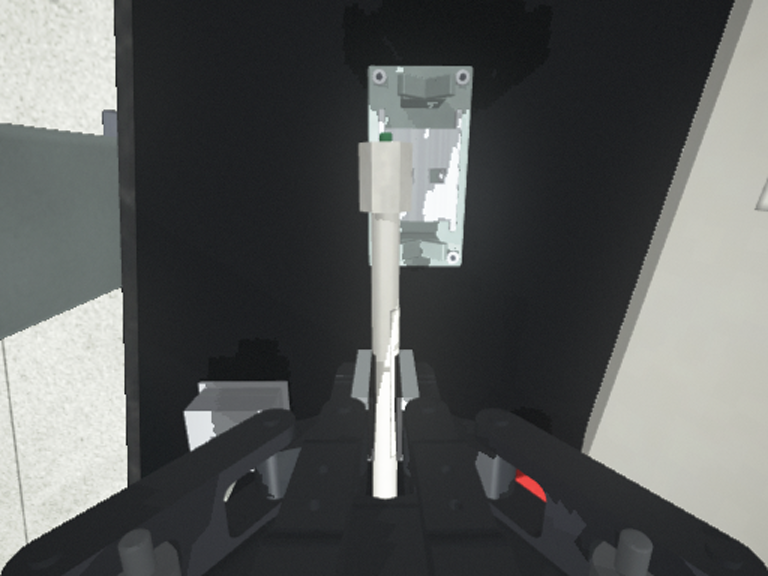

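```bash
python3 plan.py .5472 .1464 .085 8.8 4 -1;python3 - <<'E'
from h import *
D=np.load("pics/w3.npz");K=D["K"];M=D["M"]
def at(u,v,z):
    r=M[:3,:3]@np.array([(u/1.5-K[0,2])/K[0,0],(v/1.5-K[1,2])/K[1,1],1]);return M[:3,3]+r*(z-M[2,3])/r[2]
c=np.array([.5482,.1445]);a=np.radians(8.8);X=np.array([np.cos(a),np.sin(a)]);Y=np.array([-X[1],X[0]])
for p in((437,176),(412,176)):
    q=at(*p,.034)[:2];print(q.round(4),"mount",((q-c)@X).round(4),((q-c)@Y).round(4))
save("w3c",D["im"],7,(235,70,325,155))
E
```

```text
t 5.67 [0.5385 0.0688 0.1662] [ 0.7 -0.8 -0.9] yaw 8.96
[[[0.0188,0.0052,0.0203,-0.0003,-0.0,0.0007,-1.0],[0.0188,0.0052,0.0203,-0.0003,-0.0,0.0007,-1.0],[0.0188,0.0052,0.0203,-0.0003,-0.0,0.0007,-1.0],[0.0188,0.0051,0.0203,-0.0003,-0.0,0.0007,-1.0]]]
[0.5577 0.1439] mount 0.0093 -0.0021
[0.5433 0.1416] mount -0.0052 -0.0021
```

View pics/w3c.png

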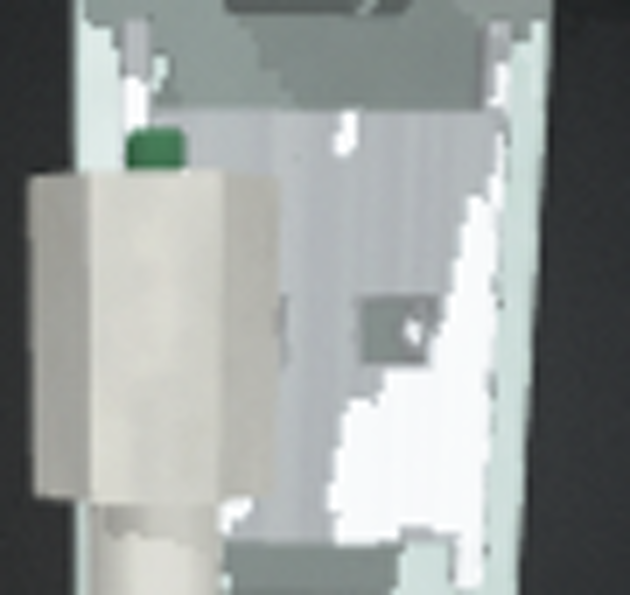

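The hole shows at (437,176), about 2 mm off the mount's centre along its y. Next I lay the column.

send_rows([
  [[0.019, 0.005, 0.01, 0, 0, 0, -1], [0.019, 0.005, 0.018, 0, 0, 0, -1], [0.019, 0.005, 0.025, 0, 0, 0, -1], [0.019, 0.005, 0.025, 0, 0, 0.003, -1], [0, 0, 0.006, 0, 0, 0, -1], [0, 0, 0, 0, 0, 0, -1], [0, 0, 0, 0, 0, 0, -1]],
])

```text
time_s: 6.55
position: [0.5469, 0.1475, 0.0835]
tool_rot: [[-0.153, 0.988, 0.001], [0.988, 0.153, 0.0], [-0.0, 0.001, -1.0]]
ft_force: [-0.1, 0.5, -1.1]
grip_width: 0.0066
gripper_force: 58.8
```

```bash
python3 plan.py .5472 .1464 .0705 8.8 2 -1
```

```text
t 6.55 [0.5469 0.1475 0.0835] [-0.1  0.5 -1.1] yaw 8.79
[[[-0.0005,0.0001,0.0065,0.0006,0.0001,-0.0,-1.0],[-0.0005,0.0001,0.0065,0.0006,0.0001,-0.0,-1.0]]]
```

send_rows([
  [[-0.001, 0, 0.006, 0, 0, 0, -1], [0, 0, 0.003, 0, 0, 0, -1], [0, 0, 0.002, 0, 0, 0, -1], [0, 0, 0.0015, 0, 0, 0, -1], [0, 0, 0, 0, 0, 0, -1]],
])

```text
time_s: 7.18
position: [0.5467, 0.1468, 0.0703]
tool_rot: [[-0.153, 0.988, -0.0], [0.988, 0.153, -0.0], [-0.0, -0.0, -1.0]]
ft_force: [1.0, -0.4, -1.9]
grip_width: 0.0065
gripper_force: 58.8
```

send_rows([
  [[0, 0, 0.001, 0, 0, 0, -1], [0, 0, 0.0005, 0, 0, 0, -1], [0, 0, 0, 0, 0, 0, -1]],
])

```text
time_s: 7.55
position: [0.5471, 0.1469, 0.0695]
tool_rot: [[-0.153, 0.988, 0.001], [0.988, 0.153, 0.0], [-0.0, 0.001, -1.0]]
ft_force: [0.3, 0.1, 4.6]
grip_width: 0.007
gripper_force: 59.3
```

send_rows([
  [[0, 0, 0, 0, 0, 0, -0.8], [0, 0, 0, 0, 0, 0, -0.4], [0, 0, 0, 0, 0, 0, -0.4], [0, 0, -0.01, 0, 0, 0, -0.4], [0, 0, -0.03, 0, 0, 0, -0.4], [0, 0, -0.04, 0, 0, 0, -0.4], [0, 0, -0.04, 0, 0, 0, -0.4], [0, 0, 0, 0, 0, 0, -0.4]],
])

```text
time_s: 8.55
position: [0.5477, 0.1469, 0.1923]
tool_rot: [[-0.153, 0.988, 0.007], [0.988, 0.153, 0.0], [-0.001, 0.007, -1.0]]
ft_force: [-0.6, 0.3, -0.2]
grip_width: 0.0255
gripper_force: 0.0
```

```bash
python3 - <<'E'
from h import *
d=grab("top");save("t2",d["image"],5,(175,140,260,215));W=cloud(d)
P=W[160:205,185:250].reshape(-1,3)
c=np.array([.5482,.1445]);a=np.radians(8.8);X=np.array([np.cos(a),np.sin(a)]);Y=np.array([-X[1],X[0]])
E
python3 plan.py .4472 -.0575 .165 -80 12 -0.1
```

```text
t 8.6 [0.5469 0.1469 0.1902] [-1.1  0.2 -1. ] yaw 8.83
[[[-0.0156,-0.0108,0.0021,0.0002,-0.0002,0.1292,-0.1],[-0.0168,-0.0087,0.0021,0.0002,-0.0002,0.1292,-0.1],[-0.0178,-0.0065,0.0021,0.0002,-0.0002,0.1292,-0.1],[-0.0185,-0.0041,0.0021,0.0002,-0.0002,0.1292,-0.1],[-0.0189,-0.0017,0.0021,0.0002,-0.0002,0.1292,-0.1],[-0.0189,0.0007,0.0021,0.0002,-0.0002,0.1292,-0.1],[-0.0187,0.0032,0.0021,0.0002,-0.0002,0.1292,-0.1],[-0.0181,0.0055,0.0021,0.0002,-0.0002,0.1292,-0.1],[-0.0173,0.0078,0.0021,0.0002,-0.0002,0.1292,-0.1],[-0.0161,0.01,0.0021,0.0002,-0.0002,0.1292,-0.1],[-0.0147,0.012,0.0021,0.0002,-0.0002,0.1292,-0.1],[-0.013,0.0138,0.0021,0.0002,-0.0002,0.1292,-0.1]]]
```

View pics/t2.png

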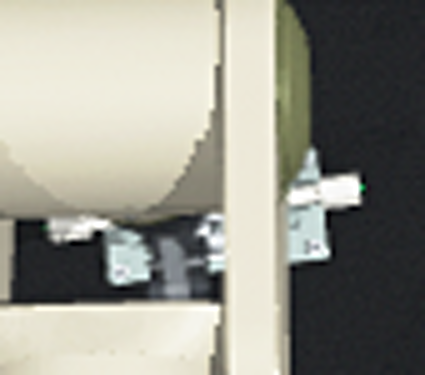

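```bash
python3 plan.py .405 -.0645 .17 -80 12 -0.1
```

```text
t 8.6 [0.5469 0.1469 0.1902] [-1.1  0.2 -1. ] yaw 8.83
[[[-0.0156,-0.0144,0.0016,0.0002,-0.0002,0.1292,-0.1],[-0.0173,-0.0123,0.0017,0.0002,-0.0002,0.1292,-0.1],[-0.0188,-0.0099,0.0017,0.0002,-0.0002,0.1292,-0.1],[-0.0199,-0.0074,0.0017,0.0002,-0.0002,0.1292,-0.1],[-0.0207,-0.0048,0.0017,0.0002,-0.0002,0.1292,-0.1],[-0.0211,-0.0021,0.0017,0.0002,-0.0002,0.1292,-0.1],[-0.0212,0.0006,0.0017,0.0002,-0.0002,0.1292,-0.1],[-0.0209,0.0034,0.0017,0.0002,-0.0002,0.1292,-0.1],[-0.0203,0.006,0.0017,0.0002,-0.0002,0.1292,-0.1],[-0.0194,0.0086,0.0017,0.0002,-0.0002,0.1292,-0.1],[-0.0181,0.011,0.0017,0.0002,-0.0002,0.1292,-0.1],[-0.0165,0.0133,0.0017,0.0002,-0.0002,0.1292,-0.1]]]
```

send_rows([
  [[-0.0155, -0.0145, 0.002, 0, 0, 0.129, -0.1], [-0.017, -0.012, 0.002, 0, 0, 0.129, -0.1], [-0.019, -0.01, 0.002, 0, 0, 0.129, -0.1], [-0.02, -0.0075, 0.002, 0, 0, 0.129, -0.1], [-0.0205, -0.005, 0.002, 0, 0, 0.129, -0.1], [-0.021, -0.002, 0.002, 0, 0, 0.129, -0.1], [-0.021, 0.0005, 0.002, 0, 0, 0.129, -0.1], [-0.021, 0.0035, 0.001, 0, 0, 0.129, -0.1], [-0.0205, 0.006, 0.001, 0, 0, 0.129, -0.1], [-0.0195, 0.0085, 0.001, 0, 0, 0.129, -0.1], [-0.018, 0.011, 0.001, 0, 0, 0.129, -0.1], [-0.0165, 0.0135, 0.001, 0, 0, 0.129, -0.1]],
])

```text
time_s: 10.1
position: [0.4039, -0.0647, 0.1689]
tool_rot: [[0.985, 0.172, -0.002], [0.172, -0.985, 0.001], [-0.002, -0.001, -1.0]]
ft_force: [0.7, 0.2, -0.9]
grip_width: 0.0386
gripper_force: 0.0
```

send_rows([
  [[0, 0, 0, 0, 0, 0, -0.1], [0, 0, 0, 0, 0, 0, -0.1]],
])

```text
time_s: 10.35
position: [0.405, -0.064, 0.1695]
tool_rot: [[0.984, 0.178, -0.001], [0.178, -0.984, 0.001], [-0.001, -0.001, -1.0]]
ft_force: [0.7, 0.3, 0.4]
grip_width: 0.0383
gripper_force: 0.0
```

```bash
python3 - <<'E'
from h import *
s=telemetry.observe();print(s["time_s"],s["position"],s["qvel"].round(1),s["q"].round(0))
d=grab("wrist");W=cloud(d);save("w4",d["image"],1)
Z=W[...,2]
for n,lo,hi in(("grip",.07,.1),("griptop",.084,.093),("stand",.03,.04)):
    P=W[(Z>lo)&(Z<hi)&(np.hypot(W[...,0]-.447,W[...,1]+.057)<(.03 if lo>.05 else .05))]
    r=cv2.minAreaRect(P[:,:2].astype(np.float32)*1000);print(n,len(P),np.round(r[0],1),np.round(r[1],1),round(r[2],1),P[:,2].max())
t=grab("top");W=cloud(t);c=np.array([.5482,.1445]);a=np.radians(8.8);X=np.array([np.cos(a),np.sin(a)]);Y=np.array([-X[1],X[0]])
P=W[np.hypot(W[...,0]-c[0],W[...,1]-c[1])<.1];q=np.c_[(P[:,:2]-c)@X,(P[:,:2]-c)@Y,P[:,2]]
q=q[(q[:,2]>.045)&(abs(q[:,0])<.02)]
print("col",q[:,1].min(),q[:,1].max(),[np.median(q[abs(q[:,1]-k)<.01],axis=0).round(4).tolist() for k in(-.075,-.02,.02,.075)])
E
python3 plan.py .4472 -.0575 .088 -80 4 -0.1
```

```text
10.35 [ 0.4049904  -0.06401715  0.16948271] [ 0.6 -0.  -0.3 -0.   0.   0.2] [-26.  14. 103.   0.  63.  54.]
grip 708 [448.1 -56.6] [30.2 12.7] 9.8 0.08862300047156293
griptop 651 [448.  -56.6] [29.7 12.6] 9.8 0.08862300047156293
stand 2897 [447.8 -56.5] [60.2 50. ] 9.7 0.036660110088018616
col -0.08593395085538838 0.08572884885490367 [[-0.0026, -0.0748, 0.0563], [-0.0015, -0.019, 0.0531], [-0.002, 0.0202, 0.0542], [-0.0027, 0.074, 0.0564]]
t 10.45 [ 0.4051 -0.0639  0.1696] [-0.6 -0.1 -1.1] yaw -79.75
[[[0.0106,0.0003,0.0204,-0.0001,0.0001,0.0011,-0.1],[0.0106,0.0003,0.0204,-0.0001,0.0001,0.0011,-0.1],[0.0106,0.0003,0.0204,-0.0001,0.0001,0.0011,-0.1],[0.0106,0.0003,0.0204,-0.0001,0.0001,0.0011,-0.1]]]
```

View pics/w4.png

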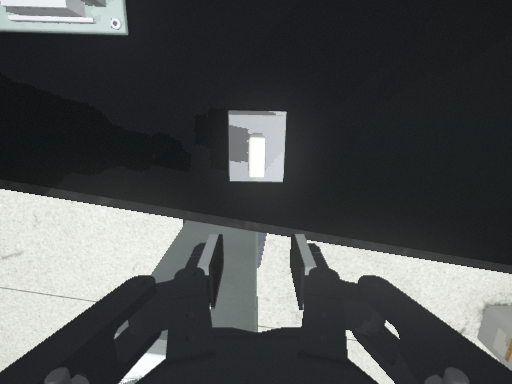

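send_rows([
  [[0.022, 0.0005, 0.01, 0, 0, 0.004, -0.1], [0.0215, 0, 0.02, 0, 0, 0.004, -0.1], [0, 0, 0.03, 0, 0, 0, -0.1], [0, 0, 0.0215, 0, 0, 0, -0.1], [0, 0, 0, 0, 0, 0, -0.1], [0, 0, 0, 0, 0, 0, -0.1]],
])

```text
time_s: 11.2
position: [0.4484, -0.0572, 0.089]
tool_rot: [[0.986, 0.169, 0.001], [0.169, -0.986, -0.0], [0.001, 0.001, -1.0]]
ft_force: [-0.9, -0.5, -0.2]
grip_width: 0.0385
gripper_force: 0.0
```

```bash
python3 plan.py .448 -.0566 .088 -80.2 1 -0.1
```

```text
t 11.2 [ 0.4484 -0.0572  0.089 ] [-0.9 -0.5 -0.2] yaw -80.28
[[[-0.0002,-0.0007,0.001,0.0005,-0.0009,-0.0014,-0.1]]]
```

Now to close on it.

send_rows([
  [[0, -0.0005, 0.001, 0, 0, 0, -0.4], [0, 0, 0, 0, 0, 0, -0.7], [0, 0, 0, 0, 0, 0, -1], [0, 0, 0, 0, 0, 0, -1], [0, 0, 0, 0, 0, 0, -1]],
], squeeze=80)

```text
time_s: 11.82
position: [0.448, -0.0568, 0.0879]
tool_rot: [[0.986, 0.168, 0.001], [0.168, -0.986, -0.0], [0.001, 0.0, -1.0]]
ft_force: [-0.3, 1.2, 4.9]
grip_width: 0.0108
gripper_force: 78.3
```

send_rows([
  [[0, 0, -0.01, 0, 0, 0, -1], [0, 0, -0.015, 0, 0, 0, -1], [0, 0, -0.025, 0, 0, 0, -1], [0, 0, -0.03, 0, 0, 0, -1], [0, 0, -0.01, 0, 0, 0, -1], [0, 0, 0, 0, 0, 0, -1]],
])

```text
time_s: 12.58
position: [0.4478, -0.0569, 0.1775]
tool_rot: [[0.986, 0.168, 0.001], [0.168, -0.986, -0.0], [0.001, 0.0, -1.0]]
ft_force: [-0.8, 0.6, -2.3]
grip_width: 0.0106
gripper_force: 78.1
```

```bash
python3 - <<'E'
from h import *
s=telemetry.observe();d=grab("wrist");W=cloud(d);R=np.array(s["tool_rot"]);T=(W-s["position"])@R
m=(abs(T[...,1])<.03)&(T[...,2]>-.01)&(T[...,2]<.078)&(abs(T[...,0])<.03)
P=T[m];print(len(P),s["ft_force"],s["grip_width"])
for k in np.arange(-.01,.08,.01):
    Q=P[(P[:,2]>k)&(P[:,2]<k+.01)]
    if len(Q)>5: print(k.round(3),len(Q),np.percentile(Q,[3,97],axis=0).round(4).tolist())
save("w5",d["image"],3,(190,180,330,330))
E
python3 plan.py .5485 .1424 .165 -81.2 8 -1
```

```text
3241 [-0.77302929  0.58413787 -2.28105427] 0.010557638909972631
-0.01 552 [[-0.0047, -0.017, -0.0098], [0.012, 0.0178, -0.0003]]
0.0 1794 [[-0.0122, -0.0158, 0.0005], [0.0151, 0.0165, 0.0091]]
0.01 543 [[0.0071, -0.0171, 0.0103], [0.0154, 0.0178, 0.0196]]
0.02 189 [[0.0112, -0.0099, 0.0202], [0.0155, 0.0111, 0.0298]]
0.03 25 [[0.0121, -0.0053, 0.03], [0.0154, 0.0055, 0.0398]]
0.04 50 [[0.0109, -0.0025, 0.0405], [0.0128, 0.0026, 0.0498]]
0.05 45 [[0.0102, -0.0026, 0.0509], [0.0127, 0.0028, 0.0596]]
0.06 39 [[0.0099, -0.0028, 0.0611], [0.0128, 0.0029, 0.0698]]
t 12.62 [ 0.4475 -0.0568  0.1768] [ 0.   0.5 -1.3] yaw -80.33
[[[0.0166,-0.0224,0.0015,-0.0001,0.0001,0.0019,-1.0],[0.0166,-0.0225,0.0015,-0.0001,0.0001,0.0019,-1.0],[0.0165,-0.0225,0.0015,-0.0001,0.0001,0.0019,-1.0],[0.0165,-0.0225,0.0015,-0.0001,0.0001,0.0019,-1.0],[0.0165,-0.0225,0.0015,-0.0001,0.0001,0.0019,-1.0],[0.0164,-0.0226,0.0015,-0.0001,0.0001,0.0019,-1.0],[0.0164,-0.0226,0.0015,-0.0001,0.0001,0.0019,-1.0],[0.0163,-0.0226,0.0015,-0.0001,0.0001,0.0019,-1.0]]]
```

View pics/w5.png

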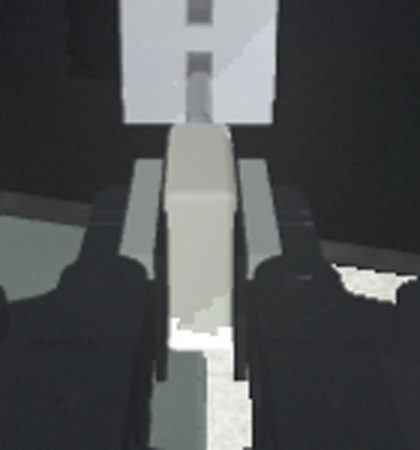

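send_rows([
  [[0.01, -0.013, 0, 0, 0, 0.002, -1], [0.0165, -0.0225, 0.002, 0, 0, 0.002, -1], [0.0165, -0.0225, 0.003, 0, 0, 0.002, -1], [0.0165, -0.0225, 0.003, 0, 0, 0.002, -1], [0.0165, -0.0225, 0.003, 0, 0, 0.002, -1], [0.0165, -0.0225, 0.003, 0, 0, 0.002, -1], [0.0165, -0.0225, 0.003, 0, 0, 0.002, -1], [0.0165, -0.0225, 0.003, 0, 0, 0.001, -1], [0.006, -0.0095, 0.003, 0, 0, 0, -1], [0, 0, 0, 0, 0, 0, -1], [0, 0, 0, 0, 0, 0, -1]],
])

```text
time_s: 14.0
position: [0.5484, 0.1412, 0.1541]
tool_rot: [[0.988, 0.153, -0.001], [0.153, -0.988, -0.0], [-0.001, 0.0, -1.0]]
ft_force: [0.0, -0.0, -0.3]
grip_width: 0.0104
gripper_force: 78.1
```

```bash
python3 plan.py .5483 .1424 .135 -81.2 2 -1; python3 - <<'E'
from h import *
s=telemetry.observe();d=grab("wrist");W=cloud(d);R=np.array(s["tool_rot"]);p=np.array(s["position"]);T=(W-p)@R
Z=W[...,2]
for lo,hi in((-.06,-.02),(.02,.06)):
    m=(Z>.048)&(Z<.06)&(T[...,1]>lo)&(T[...,1]<hi)&(abs(T[...,0])<.03)&(abs(abs(T[...,1])-.043)>.008)
    P=T[m];print(lo,len(P),np.percentile(P[:,0],[2,50,98]).round(4) if len(P) else 0)
m=(T[...,2]>.035)&(T[...,2]<.068)&(abs(T[...,0])<.03)&(abs(T[...,1])<.006);print("leg",m.sum(),np.percentile(T[m][:,0],[3,97]).round(4))
m=(Z>.004)&(Z<.012)&(abs(T[...,0])<.05)&(abs(T[...,1])<.08);r=cv2.minAreaRect(W[m][:,:2].astype(np.float32)*1000);print("plate",r)
save("w6",d["image"],2.5,(130,80,390,300))
E
```

```text
t 14.0 [0.5484 0.1412 0.1541] [ 0.  -0.  -0.3] yaw -81.22
[[[0.0001,-0.0006,0.0096,0.0001,0.0004,-0.0002,-1.0],[0.0001,-0.0006,0.0096,0.0001,0.0004,-0.0002,-1.0]]]
-0.06 311 [-0.0027  0.002   0.0054]
0.02 346 [-0.0043  0.002   0.0063]
leg 131 [0.0104 0.0128]
plate ((548.3035888671875, 144.25332641601562), (64.10235595703125, 124.01334381103516), 8.650554656982422)
```

View pics/w6.png

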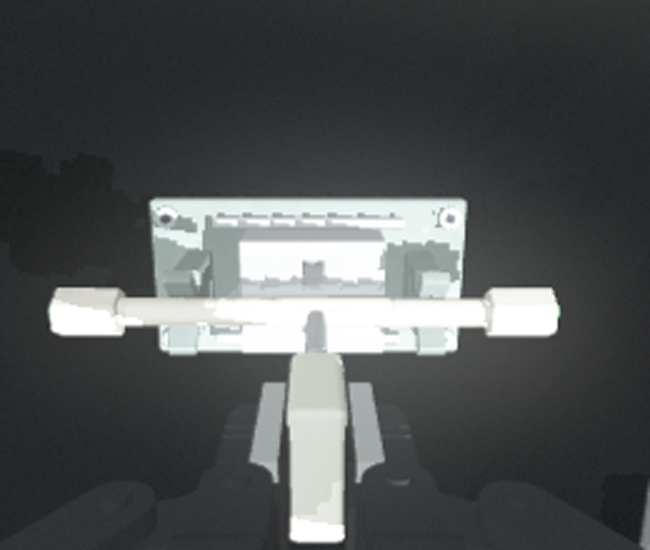

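```bash
python3 - <<'E'
from h import *
s=telemetry.observe();d=grab("wrist");K=d["K"];M=d["M"];R=np.array(s["tool_rot"]);p=np.array(s["position"])
for u,v in((303,262),(323,262),(313,271),(323,280)):
    U=u/2.5+130-.3;V=v/2.5+80-.3
    r=M[:3,:3]@np.array([(U-K[0,2])/K[0,0],(V-K[1,2])/K[1,1],1]);q=M[:3,3]+r*(.034-M[2,3])/r[2];print((R.T@(q-p)).round(4))
g=d["image"][180:197,240:272].mean(2).astype(int);print(g[::2])
E
```

```text
[ 0.014  -0.0046  0.1203]
[0.014  0.0026 0.1203]
[ 0.0107 -0.001   0.1203]
[0.0073 0.0026 0.1203]
[[254 254 254 254 254 254 254 254 254 254 254 254 254 254 254 254 254 254
  254 254 254 254 254 254 254 254 254 254 254 254 254 254]
 [254 254 253 253 253 253 253 253 253 253 253 253 253 254 254 254 254 254
  253 253 253 253 253 253 253 253 253 253 253 253 253 254]
 [252 252 252 252 252 252 252 252 252 252 248 217 230 235 238 240 237 210
  211 228 251 252 252 252 252 252 252 252 252 252 252 252]
 [252 252 252 252 252 252 252 252 252 252 247 160 169 172 175 177 169 170
  173 207 250 252 252 252 252 252 252 252 252 252 252 252]
 [253 253 253 253 253 253 253 253 253 253 250 166 176 177 177 177 176 177
  180 215 252 253 253 253 253 253 253 253 253 253 253 253]
 [252 252 252 252 252 250 210 225 252 252 248 173 180 180 180 181 180 180
  182 208 250 252 252 252 252 252 252 252 252 252 252 252]
 [190 194 213 213 214 210 192 193 192 191 182 171 178 176 176 178 177 178
  180 189 191 192 193 193 193 196 215 215 215 215 216 228]
 [190 190 194 207 205 208 208 207 207 206 201 197 195 195 194 192 192 195
  203 207 210 209 208 208 208 208 194 192 193 192 193 191]
 [213 214 214 214 214 214 213 216 214 215 212 210 213 215 215 215 215 215
  215 215 215 215 215 215 215 214 211 212 215 214 214 214]]
```

send_rows([
  [[0.0007, -0.0011, 0.01, 0, 0, 0, -1], [0, 0, 0.011, 0, 0, 0, -1], [0, 0, 0.006, 0, 0, 0, -1], [0, 0, 0.006, 0, 0, 0, -1], [0, 0, 0.006, 0, 0, 0, -1], [0, 0, 0.003, 0, 0, 0, -1], [0, 0, 0, 0, 0, 0, -1]],
])

```text
time_s: 14.98
position: [0.5492, 0.1431, 0.1122]
tool_rot: [[0.988, 0.153, -0.0], [0.153, -0.988, -0.0], [-0.0, -0.0, -1.0]]
ft_force: [0.9, 0.9, 0.3]
grip_width: 0.0107
gripper_force: 78.1
```

send_rows([
  [[0, 0, 0.002, 0, 0, 0, -1], [0, 0, 0.002, 0, 0, 0, -1], [0, 0, 0.0015, 0, 0, 0, -1], [0, 0, 0.001, 0, 0, 0, -1], [0, 0, 0.001, 0, 0, 0, -1], [0, 0, 0, 0, 0, 0, -1]],
])

```text
time_s: 15.72
position: [0.5492, 0.1431, 0.1048]
tool_rot: [[0.988, 0.153, -0.0], [0.153, -0.988, 0.0], [-0.0, -0.0, -1.0]]
ft_force: [-0.2, 0.2, -1.1]
grip_width: 0.0104
gripper_force: 78.1
```

send_rows([
  [[0, 0, 0.001, 0, 0, 0, -1], [0, 0, 0.001, 0, 0, 0, -1], [0, 0, 0.001, 0, 0, 0, -1], [0, 0, 0, 0, 0, 0, -1]],
])

```text
time_s: 16.23
position: [0.5492, 0.1431, 0.1017]
tool_rot: [[0.988, 0.153, -0.0], [0.153, -0.988, 0.0], [-0.0, -0.0, -1.0]]
ft_force: [0.2, 0.1, -1.5]
grip_width: 0.0105
gripper_force: 78.1
```

send_rows([
  [[0, 0, 0.001, 0, 0, 0, -1], [0, 0, 0.001, 0, 0, 0, -1], [0, 0, 0.001, 0, 0, 0, -1], [0, 0, 0.001, 0, 0, 0, -1], [0, 0, 0.001, 0, 0, 0, -1], [0, 0, 0, 0, 0, 0, -1]],
])

```text
time_s: 16.98
position: [0.5489, 0.1432, 0.0967]
tool_rot: [[0.988, 0.153, -0.001], [0.153, -0.988, 0.0], [-0.001, -0.0, -1.0]]
ft_force: [-2.0, 0.7, -0.6]
grip_width: 0.0103
gripper_force: 78.3
```

send_rows([
  [[0, 0, 0.001, 0, 0, 0, -1], [0, 0, 0.001, 0, 0, 0, -1], [0, 0, 0.001, 0, 0, 0, -1], [0, 0, 0, 0, 0, 0, -1]],
])

```text
time_s: 17.48
position: [0.5491, 0.1431, 0.0935]
tool_rot: [[0.988, 0.153, -0.001], [0.153, -0.988, -0.0], [-0.001, -0.0, -1.0]]
ft_force: [-1.4, 0.8, -0.1]
grip_width: 0.0106
gripper_force: 78.5
```

send_rows([
  [[0, 0, 0.001, 0, 0, 0, -1], [0, 0, 0.001, 0, 0, 0, -1], [0, 0, 0.001, 0, 0, 0, -1], [0, 0, 0.001, 0, 0, 0, -1], [0, 0, 0, 0, 0, 0, -1]],
])

```text
time_s: 18.1
position: [0.5491, 0.1431, 0.0896]
tool_rot: [[0.988, 0.153, -0.001], [0.153, -0.988, -0.0], [-0.001, -0.0, -1.0]]
ft_force: [-2.2, 0.5, -0.0]
grip_width: 0.0106
gripper_force: 78.5
```

```bash
python3 - <<'E'
from h import *
s=telemetry.observe();print(s["position"],s["ft_force"]);d=grab("wrist");W=cloud(d);R=np.array(s["tool_rot"]);p=np.array(s["position"]);T=(W-p)@R
m=(abs(T[...,1])<.006)&(abs(T[...,0])<.018)&(T[...,2]<.03)&(T[...,2]>-.04);P=T[m];print("grip tool z min",np.percentile(P[:,2],[1,3,10]),"world",np.percentile(W[m][:,2],[90,97,99]))
save("w7",d["image"],2.5,(130,120,390,340))
E
```

```text
[0.54912724 0.1430594  0.0895567 ] [-2.20082407  0.50419573 -0.02996986]
grip tool z min [-0.01133815 -0.01091817 -0.00713963] world [0.09669488 0.10047722 0.10089478]
```

View pics/w7.png

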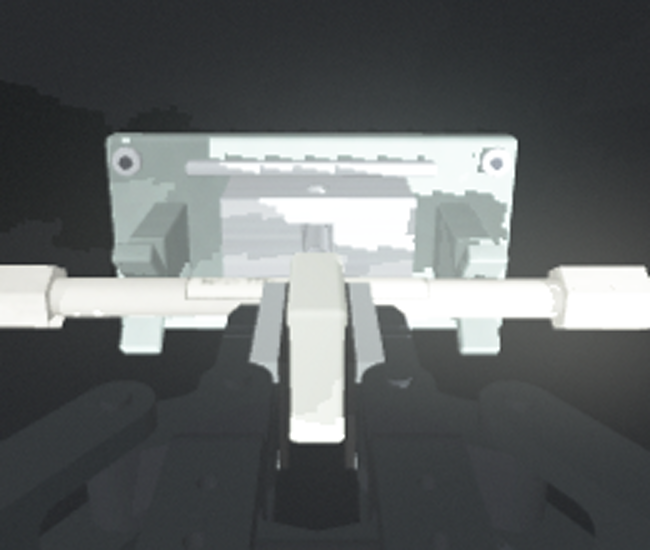

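send_rows([
  [[0, 0, 0.001, 0, 0, 0, -1], [0, 0, 0.001, 0, 0, 0, -1], [0, 0, 0, 0, 0, 0, -1]],
])

```text
time_s: 18.52
position: [0.5493, 0.1431, 0.0883]
tool_rot: [[0.988, 0.153, 0.001], [0.153, -0.988, -0.0], [0.001, 0.0, -1.0]]
ft_force: [-3.5, 0.3, 6.4]
grip_width: 0.0108
gripper_force: 79.4
```

```bash
python3 - <<'E'
from h import *
s=telemetry.observe();print(s["position"],s["ft_force"],s["joint_efforts"]);d=grab("wrist");W=cloud(d);R=np.array(s["tool_rot"]);p=np.array(s["position"]);T=(W-p)@R
I=T[:,257];
for v in range(215,305,4): print(v,I[v].round(4),W[v,257,2].round(4))
d=grab("scene");W=cloud(d);c=np.array([.5482,.1445]);m=np.hypot(W[...,0]-c[0],W[...,1]-c[1])<.03
v,u=np.where(m);print(u.min(),u.max(),v.min(),v.max())
E
```

```text
[0.54933529 0.14309799 0.0882831 ] [-3.49124398  0.32948155  6.41196762] [-5.11388574e-01 -4.67106664e+01 -1.81143808e+01 -3.82300594e-02
 -1.05887208e+00  3.49202855e-03]
215 [0.0123 0.0007 0.0481] 0.0402
219 [0.0121 0.0007 0.0414] 0.0469
223 [0.0153 0.0007 0.0273] 0.061
227 [0.0152 0.0007 0.0217] 0.0666
231 [0.015  0.0006 0.0168] 0.0714
235 [0.0149 0.0006 0.0121] 0.0762
239 [0.0152 0.0006 0.0069] 0.0814
243 [0.0148 0.0006 0.0032] 0.0851
247 [0.013  0.0006 0.0025] 0.0858
251 [0.0112 0.0006 0.002 ] 0.0863
255 [0.009  0.0006 0.002 ] 0.0863
259 [0.0069 0.0006 0.002 ] 0.0863
263 [0.0052 0.0006 0.001 ] 0.0873
267 [0.0027 0.0006 0.0016] 0.0866
271 [0.0009 0.0006 0.001 ] 0.0873
275 [-0.0015  0.0006  0.0012] 0.0871
279 [-0.0039  0.0006  0.0013] 0.0869
283 [-0.0066  0.0007  0.0019] 0.0863
287 [-0.0079  0.0006  0.0006] 0.0877
291 [-0.0107  0.0007  0.0012] 0.0871
295 [-0.0133  0.0007  0.0015] 0.0868
299 [-0.0834  0.001   0.0901] -0.0019
303 [-0.0871  0.001   0.0895] -0.0013
226 247 99 225
```

send_rows([
  [[-0.0003, 0, 0.0005, 0, 0, 0, -1], [0, 0, 0.0005, 0, 0, 0, -1], [0, 0, 0, 0, 0, 0, -1]],
])

```text
time_s: 19.0
position: [0.5493, 0.1431, 0.088]
tool_rot: [[0.988, 0.153, 0.002], [0.153, -0.988, 0.0], [0.002, 0.0, -1.0]]
ft_force: [-4.9, -0.1, 12.5]
grip_width: 0.0102
gripper_force: 80.1
```

send_rows([
  [[-0.0003, 0, 0.0006, 0, 0, 0, -1], [0, 0, 0.0006, 0, 0, 0, -1], [0, 0, 0, 0, 0, 0, -1], [0, 0, 0, 0, 0, 0, -1]],
])

```text
time_s: 19.5
position: [0.5493, 0.1431, 0.0878]
tool_rot: [[0.988, 0.153, 0.003], [0.153, -0.988, 0.0], [0.003, 0.0, -1.0]]
ft_force: [-7.4, 0.1, 20.7]
grip_width: 0.0105
gripper_force: 81.3
```

send_rows([
  [[0, 0, -0.0008, 0, 0, 0, -1], [0, 0, 0, 0, 0, 0, -0.6], [0, 0, 0, 0, 0, 0, -0.4], [0, 0, 0, 0, 0, 0, -0.4], [0, 0, -0.01, 0, 0, 0, -0.4], [0, 0, -0.03, 0, 0, 0, -0.4], [0, 0, -0.04, 0, 0, 0, -0.4], [0, 0, 0, 0, 0, 0, -0.4]],
])

```text
time_s: 20.5
position: [0.5499, 0.1431, 0.1699]
tool_rot: [[0.988, 0.153, 0.007], [0.153, -0.988, 0.0], [0.007, 0.001, -1.0]]
ft_force: [-0.1, -0.9, 0.3]
grip_width: 0.026
gripper_force: 0.0
```

```bash
python3 - <<'E'
from h import *
s=telemetry.observe();print(s["time_s"],s["position"],s["grip_width"]);d=grab("wrist");W=cloud(d);R=np.array(s["tool_rot"]);p=np.array(s["position"]);T=(W-p)@R
m=(abs(T[...,1])<.02)&(abs(T[...,0])<.03)&(W[...,2]>.06)&(W[...,2]<.1);P=W[m];r=cv2.minAreaRect(P[:,:2].astype(np.float32)*1000);t=P[P[:,2]>.08]
print(len(P),r,"top",np.median(t[:,2]),"topstd",t[:,2].std())
x,y,o=np.c_[t[:,:2]-t[:,:2].mean(0),np.ones(len(t))].T;print("tilt",np.linalg.lstsq(np.c_[x,y,o],t[:,2],rcond=None)[0])
for lo,hi in((-.06,-.025),(.025,.06)):
    m=(W[...,2]>.048)&(W[...,2]<.06)&(T[...,1]>lo)&(T[...,1]<hi)&(abs(T[...,0])<.03);print(np.percentile(W[m][:,2],[90,97]))
save("w8",d["image"],2,(130,80,390,300))
E
```

```text
20.5 [0.54993024 0.1431223  0.16990648] 0.02595962859994331
673 ((549.4031372070312, 142.53114318847656), (29.97990608215332, 11.994622230529785), 8.804695129394531) top 0.0866439795895643 topstd 0.0012998075722235286
tilt [-0.04374878 -0.02731537  0.08638469]
[0.05354574 0.05399552]
[0.05344023 0.05390511]
```

View pics/w8.png

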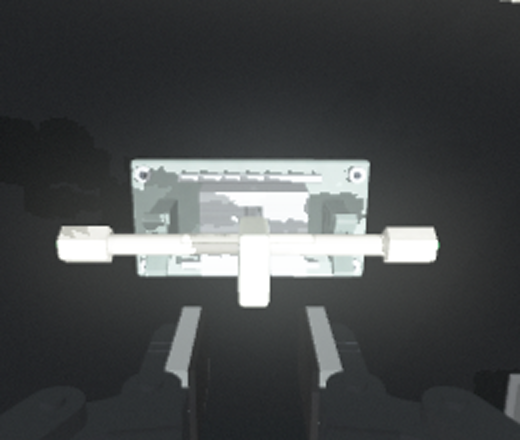

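```bash
python3 -c "
from h import *
print(env.close_job())"
```

```text
the job is handed in; nothing more can be done
None
```

The job is handed in, at about 20.5 s of the 69 s allowed: the column lies centred in both V cradles, and the U-bolt's legs are down through the block's holes with its bow on the tube. I found the holes mainly by wrist camera, so the legs went in first time without feeling along the tube. The final press peaked at about 21 N; I felt none of the expected 5–15 N ball resistance on the way down.

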